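# Shut the lids of a curved parts strip in one stroke

### The job

Shut the five small lids of the curved parts strip: run the fingertips along the bend in one low pass with light pressure, starting from the lid beside the screw lug, so that the lids go down one after the other and all end shut. Do not lift away from the row before the last lid is down, pick nothing up, do not bend a lid further open, and leave the other things on the bench where they are.

Things in the scene. Friction and masses are not known exactly. Their poses are not given: they have to be found in the camera images.
- tray: black parts strip, screwed down: five pockets 30 mm wide, 20 mm high, nose to tail on a bend of 110 mm radius (30 mm or 0.2727 rad pitch), white hinged lids ajar. Origin: on the bench under the middle pocket; +x there points along the row from pocket 1 to 5, +y to the centre of the bend (0.110 away), z up. A flat lug (20 mm long, 8 mm high with its screw) sticks out at the pocket 1 end only
- seat1 (a point): centre of the upper face of lid 1 when it is shut, 23 mm above the bench; fixed to the strip. Its axes are those of the strip's origin. Lid 1 is the one beside the screw lug.
- seat2 (a point): centre of the upper face of lid 2 when it is shut, 23 mm above the bench; fixed to the strip. Its axes are those of the strip's origin. 
- seat3 (a point): centre of the upper face of lid 3 when it is shut, 23 mm above the bench; fixed to the strip. Its axes are those of the strip's origin. 
- seat4 (a point): centre of the upper face of lid 4 when it is shut, 23 mm above the bench; fixed to the strip. Its axes are those of the strip's origin. 
- seat5 (a point): centre of the upper face of lid 5 when it is shut, 23 mm above the bench; fixed to the strip. Its axes are those of the strip's origin. 
- lid1 (a joint): angle of lid 1, rad: 0 shut, grows as it opens (stop 1.2), starts at 0.40 to 0.75. The lid is 26 mm long, 27 mm wide, 2.5 mm thick, hinged at its end nearer the lug, 13 mm before its seat along the row; its free edge rises toward the lid 5 end. Slight hinge friction (0.005 N m), no spring: it stays where it is left
- lid2 (a joint): angle of lid 2, rad: 0 shut, grows as it opens (stop 1.2), starts at 0.40 to 0.75. The lid is 26 mm long, 27 mm wide, 2.5 mm thick, hinged at its end nearer the lug, 13 mm before its seat along the row; its free edge rises toward the lid 5 end. Slight hinge friction (0.005 N m), no spring: it stays where it is left
- lid3 (a joint): angle of lid 3, rad: 0 shut, grows as it opens (stop 1.2), starts at 0.40 to 0.75. The lid is 26 mm long, 27 mm wide, 2.5 mm thick, hinged at its end nearer the lug, 13 mm before its seat along the row; its free edge rises toward the lid 5 end. Slight hinge friction (0.005 N m), no spring: it stays where it is left
- lid4 (a joint): angle of lid 4, rad: 0 shut, grows as it opens (stop 1.2), starts at 0.40 to 0.75. The lid is 26 mm long, 27 mm wide, 2.5 mm thick, hinged at its end nearer the lug, 13 mm before its seat along the row; its free edge rises toward the lid 5 end. Slight hinge friction (0.005 N m), no spring: it stays where it is left
- lid5 (a joint): angle of lid 5, rad: 0 shut, grows as it opens (stop 1.2), starts at 0.40 to 0.75. The lid is 26 mm long, 27 mm wide, 2.5 mm thick, hinged at its end nearer the lug, 13 mm before its seat along the row; its free edge rises toward the lid 5 end. Slight hinge friction (0.005 N m), no spring: it stays where it is left
- rosin_tin: small round red-brown screw-top tin, 30 mm across, 25 mm high; origin at the centre of its underside. Stands loose on the bench inside the bend of the lid row; leave it alone
- wick_reel: flat yellow reel, 35 mm across, 12 mm high, lying loose on the bench outside the bend; origin at the centre of its underside; leave it alone
- flux_jar: small jar with green cap, 31 mm across, 49 mm high, standing loose outside the bend; origin at the centre of its underside; leave it alone
- driver_red: red screwdriver, 150 mm long along its y, 13 mm high, lying loose to the right; leave it alone
- disc_tape: roll of lilac tape, 52 mm across, 12 mm high, lying loose to the left; leave it alone
- solder_spool: spool of solder, 52 mm across, 34 mm high, standing loose to the left; leave it alone

How it is judged:
By the outcome, as a careful person would: the job done as asked, in the order asked, and still so for the second after the job is handed in, with the robot touching nothing.
It also fails if it takes over 38 s, if anything falls off the work surface, if the arm or the gripper's body presses on something with over 40 N, if the wrist force passes 120 N, or if a joint passes its speed limit or range.

### The arm

A 6-joint arm with a two-finger parallel gripper is mounted at the origin on a cart in front of the work surface, level with it; the furniture and walls round the work are solid. World frame = base frame: x ahead of the robot, y to its left, z up, the work surface at z = 0. Lengths are in mm, angles in rad, forces in N, time in s.
With the tool pointing down it reaches from about 275 to 825 mm from the base axis. Payload 5.2 kg.
Tool frame: the origin (TCP) lies between the finger pads, 19 mm behind the fingertips; this is the grasp point; z points along the fingers, y is the line along which they close (so a half turn about z gives the same grasp; the last joint's range is limited). The gripper opens to 93 mm and grips with 3 to 60 N. Pads are 15 mm wide; open, the fingers measure 128 mm over their backs; the gripper's body (75 mm by 188 mm) begins 65 mm behind the grasp point.
Start: joints at [1.107, 0.259, 1.535, -0, 1.348, -0.203], TCP at [141.797, 531.412, 237.453] pointing down, gripper open.
Joint ranges: [-3.14, 3.14], [-0.91, 2.08], [0.19, 2.58], [-1.22, 4.36], [0.22, 2.71], [-3.12, 3.12]. Speed limits (rad/s): [2.57, 2.57, 3.14, 3.14, 3.14, 3.14].

### API

Orientations are given as [roll, pitch, yaw] about the fixed x, y, z axes, in that order (R = Rz(yaw) Ry(pitch) Rx(roll)).
In Python, from bench import robot gives the robot as it stands. The module is installed in compiled form; this text tells all that it offers. Calls block until the motion is done:
- robot.move_ptp(position, orientation): joint-space move of the TCP to a pose.
- robot.move_linear(position, ori=None, speed=150, f_stop=None): straight line of the TCP; ori=None keeps the orientation; speed is the mean speed in mm/s. With f_stop (N) it stops when the force on the tool has changed by that much, and returns True; else False.
- robot.move_j(angles): joint-space move.
- robot.move_gripper(opening): opening from 0.0 (shut) to 1.0 (fully open); the grip force is fixed at half the most; returns when the fingers have stopped.
- robot.sleep(seconds).
- robot.inverse_kinematics(position, orientation): joint angles nearest the present ones, or None.
- robot.get_image(name): name is "scene" or "top" or "wrist"; returns a dict with "img" (480x640x3 uint8, blue, green, red), "fovy" (degrees; the focal length in pixels is half the picture's height over the tangent of half this angle, whatever the lens; pixels are square), "cx", "cy" (the principal point, pixels), "eye" and "orientation" of the camera in the world. Camera axes: x right, y down, z forward; pixel columns grow to the right and rows downward; lengths in mm; the calibration is good to about 2 mm. A picture is of the moment at which its call begins. There is no depth.
A pose or a line that the arm cannot do raises robot.MotionError and nothing moves.
- robot.hand_in(): hands the job in; it is judged then, once.
Readings, each from a call of its own:
- robot.current_t(): time.
- robot.current_qpos(): joint angles.
- robot.current_joint_vel(): joint speeds.
- robot.current_joint_efforts(): joint torques, N m.
- robot.current_tcp_pos(): TCP position.
- robot.current_eef_rot(): TCP orientation.
- robot.current_contact_force(): force on the tool from outside, world axes, zero at the start.
- robot.current_ft_torque(): the same for the moment, N m.
- robot.current_gripper_width(): opening from 0.0 (shut) to 1.0 (fully open).
- robot.current_finger_force(): force on a finger pad.
Only numpy, scipy, OpenCV 4.12 (cv2) and the standard library are available. Lean on these libraries where they do the work, as an engineer would, in place of code of your own. Each camera call takes 0.05 s, during which the arm holds its last target. There are 200 camera calls.

## Working session

There is one attempt and no reset: what is moved stays moved. The work goes in short steps, each a Python script; the robot and the scene stay as the last script left them, time stands still between calls to the robot, and variables do not carry over. Pictures are saved under pics/ and viewed, at most 10 in all, crops included, and the job is handed in when it is done.

```bash
mkdir -p pics
cat > h.py <<'E'
import numpy as np, cv2
from scipy.spatial.transform import Rotation as R
from bench import robot
def cam(n,name=None):
    d=robot.get_image(n)
    if name: cv2.imwrite('pics/'+name,d['img'])
    return d
def Rm(d):
    o=np.array(d['orientation'],float)
    return o if o.shape==(3,3) else R.from_euler('xyz',o).as_matrix()
def ray(d,u,v):
    f=d['img'].shape[0]/2/np.tan(np.radians(d['fovy'])/2)
    return np.array(d['eye'],float), Rm(d)@np.array([(u-d['cx'])/f,(v-d['cy'])/f,1])
def onz(d,u,v,z):
    e,r=ray(d,u,v); return e+r*(z-e[2])/r[2]
def proj(d,p):
    f=d['img'].shape[0]/2/np.tan(np.radians(d['fovy'])/2)
    q=Rm(d).T@(np.array(p,float)-np.array(d['eye'],float)); return np.array([d['cx']+f*q[0]/q[2],d['cy']+f*q[1]/q[2]])
E
python3 - <<'E'
from h import *
for n in ['top','scene','wrist']:
    d=cam(n,n+'0.png'); print(n,d['fovy'],d['cx'],d['cy'],d['eye'],d['orientation'])
print(robot.current_t(),robot.current_eef_rot())
E
```

```text
top 46.140981723609116 316.608471003974 247.08087970613175 [ 340.6965434   316.29999285 1137.28793695] [-2.96703929e+00 -1.89470069e-03 -1.57975743e+00]
scene 44.61887020161217 316.75510827973505 237.79591649286087 [  -1.73295328 -409.75666145  661.00882747] [-2.17581633  0.00566319 -0.60513852]
wrist 70.82877379670717 323.79393686297715 247.45076886175804 [ 60.80186196 554.57636555 384.29947535] [2.83914217e+00 1.20864297e-03 1.31107673e+00]
0.15 [-3.14023014e+00 -2.29672506e-04  2.88083299e+00]
```

View pics/top0.png

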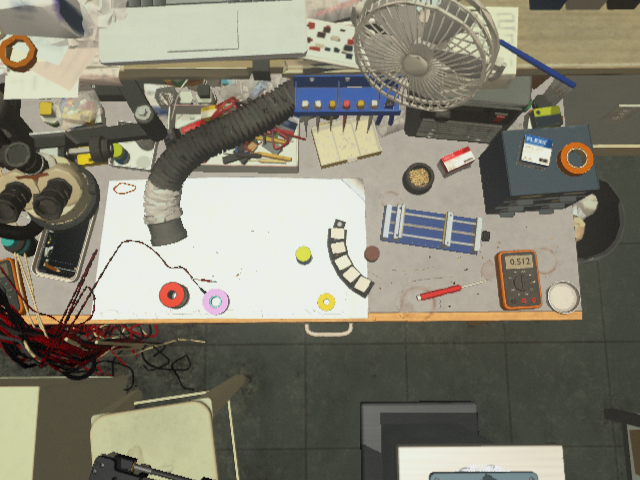

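View pics/scene0.png

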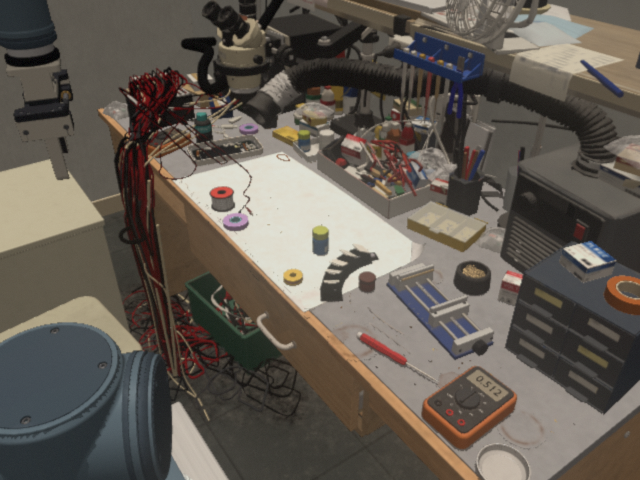

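The top view shows the strip running from the lug at about (340,222) to lid 5 near (362,290). The tin is at (372,254) inside the bend, the jar at (304,255) and the reel at (326,301). The scene view shows the same layout. Next I'll get rough positions and a zoomed crop.

Run:
```python
from h import *
d=cam('top')
for n,u,v,z in [('lug',340,222,4),('l1',338,234,25),('l3',344,257,25),('l5',362,285,25),('tin',372,254,25),('jar',304,255,49),('reel',326,301,12)]:
    print(n,onz(d,u,v,z).round(1))
c=d['img'][210:310,280:390]; cv2.imwrite('pics/c1.png',cv2.resize(c,None,fx=5,fy=5,interpolation=cv2.INTER_CUBIC))
# wrist cam in tool frame
w=cam('wrist'); Rt=R.from_euler('xyz',robot.current_eef_rot()).as_matrix()
print(Rt.T@(np.array(w['eye'])-robot.current_tcp_pos()), Rt.T@Rm(w))
```

```text
lug [592.5 263.7   4. ]
l1 [563.2 269.1  25. ]
l3 [516.2 257.9  25. ]
l5 [459.8 223.2  25. ]
tin [521.8 201.8  25. ]
jar [517.1 337.3  49. ]
reel [429.8 294.6  12. ]
[  84.20309767    1.6607001  -147.43767756] [[ 1.10866379e-03 -9.54526433e-01 -2.98124235e-01]
 [ 9.99999381e-01  1.02969930e-03  4.21931148e-04]
 [-9.57661185e-05 -2.98124518e-01  9.54526984e-01]]
```

View pics/c1.png

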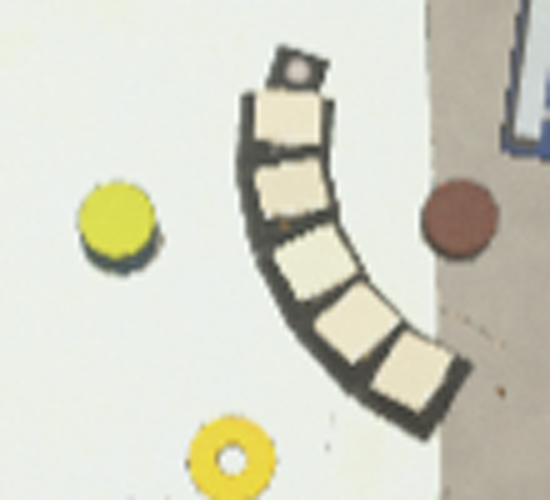

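The crop shows the five cream lids, with the lug and its screw at the top (crop (298,70)). Lid 5 is at crop (412,370). Now a closer view with the wrist camera, closing the gripper on the way.

Run:
```python
from h import *
robot.move_ptp([540,250,150],[np.pi,0,3.3])
robot.move_gripper(0.0)
d=cam('wrist','w1.png'); np.savez('pics/w1.npz',**{k:d[k] for k in d})
print(robot.current_t(),robot.current_qpos(),d['eye'],d['orientation'],robot.current_contact_force())
```

```text
3.55 [ 2.46284051e-01  4.07327271e-01  1.54463108e+00  1.89160603e-05
  1.18962914e+00 -1.48289385e+00] [457.32334989 238.61514566 297.55993518] [ 2.83862182e+00 -5.43781783e-04  1.73028167e+00] [-0.14856246 -0.443632    0.33454745]
```

View pics/w1.png

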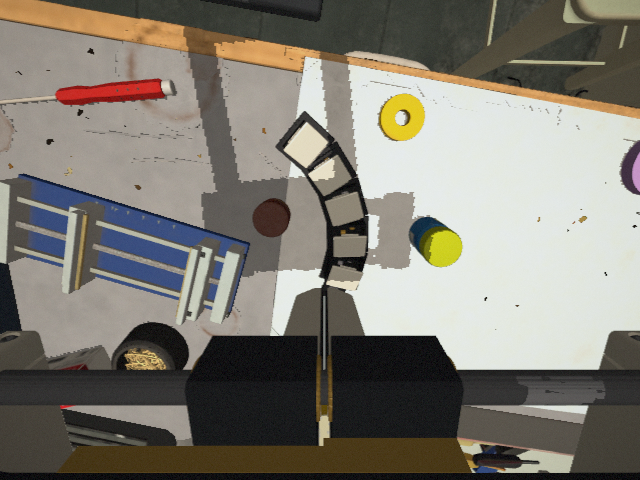

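The wrist view shows lids 2–5 clearly: lid 5 at (306,145), the tin at (271,217) and the jar at (440,245). The lug is hidden behind the fingers at (325,290), so I'll move back to see the whole strip.

Run:
```python
from h import *
robot.move_ptp([635,262,150],[np.pi,0,3.3])
d=cam('wrist'); np.savez('pics/w2.npz',**d)
t=cam('top'); np.savez('pics/t2.npz',**t)
print(robot.current_t(),d['eye'],d['orientation'])
p=proj(d,[520,245,20]); print(p)
x0,y0=int(p[0])-110,int(p[1])-110; print(x0,y0)
c=d['img'][max(y0,0):y0+200,max(x0,0):x0+220]; cv2.imwrite('pics/w2c.png',cv2.resize(c,None,fx=3,fy=3,interpolation=cv2.INTER_CUBIC))
```

```text
4.1167 [552.63578724 250.68324186 296.77851323] [ 2.84000263e+00 -5.27561990e-04  1.73016960e+00]
[323.02725938  96.43379241]
213 -14
```

View pics/w2c.png

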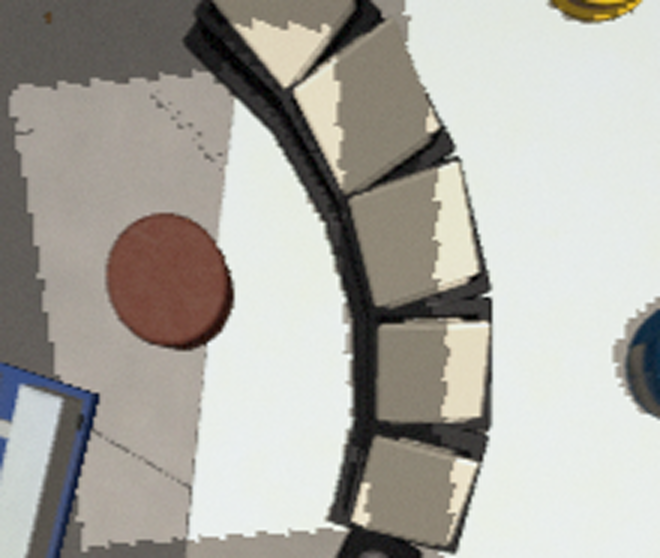

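The crop shows the lug side at the bottom (365,545), the lids' hinge edges facing the lug, and the tin at (168,280). I'll fit the strip pose to the hinge-edge corners, then check it against the top and first wrist views.

```bash
cat > fit.py <<'E'
from h import *
from scipy.optimize import least_squares
def loc(k,s=0,n=0):
    a=(k-3)*.2727; return np.array([110*np.sin(a)+s*np.cos(a)-n*np.sin(a),110-110*np.cos(a)+s*np.sin(a)+n*np.cos(a)])
def world(p,l): c,s=np.cos(p[2]),np.sin(p[2]); return np.array(p[:2])+np.array([[c,-s],[s,c]])@l
# n>0 = inner side (left in crop)
P=[(1,1,357,518),(1,-1,452,550),(2,1,376,424),(2,-1,489,430),(3,1,376,306),(3,-1,490,281),(4,1,347,193),(4,-1,441,135)]
T=[(1,-1,256,93),(1,1,322,93),(2,-1,253,170),(2,1,322,156),(3,-1,273,256),(3,1,336,224),(4,-1,314,326),(4,1,359,281),(5,-1,370,374),(5,1,412,331)]
ld=lambda f:{k:v for k,v in np.load(f,allow_pickle=True).items()}
E
cat > dofit.py <<'E'
from fit import *
def fit(d,pts,z=22.):
    L=[loc(k,-13,13.5*n) for k,n,_,_ in pts]; W=[onz(d,u,v,z)[:2] for _,_,u,v in pts]
    r=least_squares(lambda p:np.ravel([world(p,l)-w for l,w in zip(L,W)]),[516,258,-2.6])
    return r.x,r.fun.reshape(-1,2)
w=ld('pics/w2.npz');t=ld('pics/t2.npz');w1=ld('pics/w1.npz')
pw,rw=fit(w,[(k,n,u/3+213,v/3) for k,n,u,v in P]); print(pw,rw.round(1).tolist())
pt,rt=fit(t,[(k,n,u/5+280,v/5+210) for k,n,u,v in T]); print(pt,rt.round(1).tolist())
for d,f,s,(x0,y0,x1,y1) in [(w,'ow',3,(213,0,433,200)),(w1,'o1',4,(250,90,400,240))]:
    im=cv2.resize(d['img'][y0:y1,x0:x1],None,fx=s,fy=s)
    for k in range(1,6):
        for sn in (-1,1):
            for S,z,c in((-13,22,(0,0,255)),(15,20,(0,200,0))):
                q=(proj(d,[*world(pw,loc(k,S,13.5*sn)),z])-[x0,y0])*s; cv2.circle(im,tuple(int(a) for a in q),3,c,-1)
    cv2.imwrite(f'pics/{f}.png',im)
a,b=cv2.imread('pics/ow.png'),cv2.imread('pics/o1.png')
h=600;cv2.imwrite('pics/ov.png',cv2.resize(np.hstack([a[:600],b[:600]]),None,fx=.62,fy=.62))
for k in range(1,6): print(k,world(pw,loc(k)).round(1),world(pt,loc(k)).round(1))
E
python3 dofit.py
```

```text
[505.81787822 264.6760204   -2.69300254] [[1.5, -0.6], [-0.1, -0.3], [-0.6, 1.0], [-2.1, -1.6], [1.2, 1.1], [-0.4, -1.6], [1.2, 0.9], [-0.7, 1.0]]
[504.42034435 258.85454261  -2.67847071] [[1.6, -0.1], [-0.4, -0.4], [-0.4, -0.0], [-0.8, 1.3], [1.7, 0.1], [1.0, 1.4], [0.3, -0.0], [0.5, -1.8], [-4.6, -1.5], [1.2, 1.1]]
1 [564.2 275. ] [562.6 270.1]
2 [534.3 273.9] [532.7 268.5]
3 [505.8 264.7] [504.4 258.9]
4 [480.9 248.2] [479.7 242. ]
5 [461.3 225.5] [460.5 219.1]
```

View pics/ov.png

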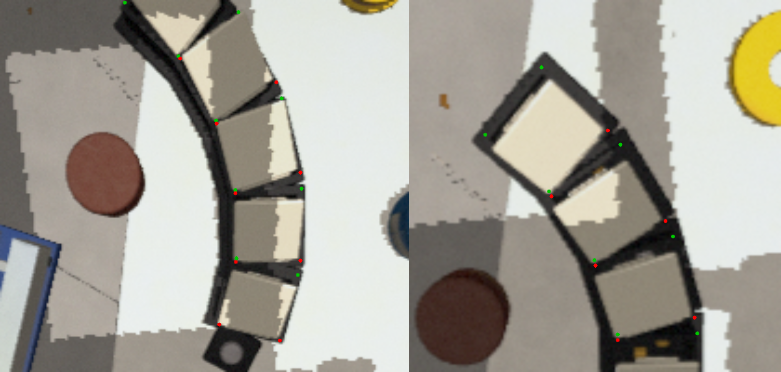

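The overlay fits both wrist views: red hinge dots sit on the lid corners, and green end dots on the strip end at right-panel (541,67) and (485,135). The top view differs by 6 mm in y, so I need an independent check: tin and reel blobs in every view, plus a wrist view at another yaw and the known fingertip.

```bash
cat > chk.py <<'E'
from fit import *
def blob(d,lo,hi,near,z,r):
    m=cv2.inRange(cv2.cvtColor(d['img'],cv2.COLOR_BGR2HSV),lo,hi)
    n,_,st,c=cv2.connectedComponentsWithStats(m)
    g=proj(d,[*near,z]); b=min((i for i in range(1,n) if st[i,4]>40),key=lambda i:np.hypot(*(c[i]-g)))
    x,y,w_,h_,_a=st[b]; return onz(d,x+w_/2-.5,y+h_/2-.5,z)[:2].round(1),(w_,h_)
robot.move_ptp([525,255,190],[np.pi,0,2.2]); w3=cam('wrist'); np.savez('pics/w3.npz',**w3)
cv2.imwrite('pics/w3.png',w3['img'])
s=cam('scene'); np.savez('pics/s2.npz',**s)
print('t',robot.current_t(),robot.current_qpos().round(2) if hasattr(robot.current_qpos(),'round') else robot.current_qpos())
V=dict(w1=ld('pics/w1.npz'),w2=ld('pics/w2.npz'),w3=w3,t=ld('pics/t2.npz'),s=s)
for n,d in V.items():
    print(n,'reel',blob(d,(20,150,80),(32,255,255),(430,295),9,17), 'tin',blob(d,(0,70,30),(12,200,140),(520,203),22,15))
for n,tc in(('w1',(540,250)),('w2',(635,262)),('w3',(525,255))): print(n,'tip px',proj(V[n],[*tc,131 if n!='w3' else 171]))
E
python3 chk.py
```

```text
t 5.2667 [ 0.26  0.35  1.52 -0.    1.27 -0.37]
w1 reel (array([428.7, 297.1]), (np.int32(46), np.int32(47))) tin (array([523.1, 204.9]), (np.int32(37), np.int32(39)))
w2 reel (array([446.7, 298.2]), (np.int32(29), np.int32(7))) tin (array([524.3, 205.2]), (np.int32(42), np.int32(45)))
w3 reel (array([429.1, 297.4]), (np.int32(39), np.int32(40))) tin (array([523.2, 207. ]), (np.int32(31), np.int32(34)))
t reel (array([429. , 294.6]), (np.int32(17), np.int32(16))) tin (array([495.8, -48.9]), (np.int32(6), np.int32(29)))
s reel (array([745.7, 813.5]), (np.int32(20), np.int32(11))) tin (array([433.8,  51.2]), (np.int32(47), np.int32(29)))
w1 tip px [320.15898376 302.41560564]
w2 tip px [320.13188938 303.01507322]
w3 tip px [321.99570293 305.07975383]
```

View pics/w3.png

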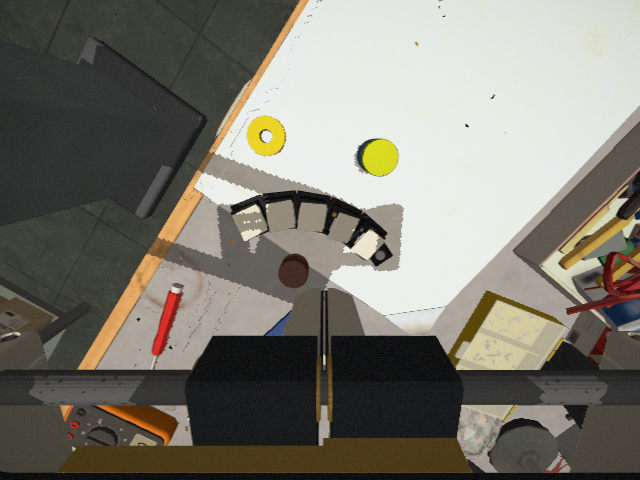

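Wrist views at two yaws agree on the tin (523,206) and reel (429,297). The fingertip shows at about (325,290), 3–5 px right of its predicted spot, so the wrist camera reads about 2 mm too far in +y. The top view errs the other way, so I'll use strip origin (505.5, 262) and yaw -2.69. Now I'll touch down on lid 1.

```bash
cat >> fit.py <<'E'
TP=[505.5,262,-2.69]
def pose(k,s,z):  # k may be fractional arc position
    kk=k+s/30; return [*world(TP,loc(kk)),z],[np.pi,0,TP[2]+2*np.pi+(kk-3)*.2727]
E
python3 - <<'E'
from fit import *
print(all(robot.inverse_kinematics(*pose(k,0,42)) is not None for k in range(1,6)), robot.inverse_kinematics(*pose(5.3,0,42)))
robot.move_ptp(*pose(1,-3,78))
print(robot.current_contact_force())
hit=robot.move_linear(pose(1,-3,40)[0],speed=30,f_stop=4)
print(hit,robot.current_tcp_pos(),robot.current_contact_force(),robot.current_t())
E
```

```text
True [ 0.21873011  0.40156689  1.88015301  0.          0.85987275 -2.43086887]
[ 0.30074751 -0.12519315  0.45158335]
True [566.54659963 272.17488416  42.09930398] [-0.49512946 -0.84124632  4.6487448 ] 7.1583
```

Contact came with the tips at 23.1 mm, so lid 1 is down flat. Now the pass.

Run:
```python
from fit import *
z=42.05
for kk in np.append(np.arange(1.1,5.15,0.2),5.3):
    p,o=pose(kk,0,z); robot.move_linear(p,o,speed=40)
    f=np.array(robot.current_contact_force()); print(round(kk,2),round(z,2),f.round(1),round(robot.current_tcp_pos()[2],2))
    if np.hypot(f[0],f[1])>20: print('side force');break
    if f[2]<2.5: z-=.15
    elif f[2]>7: z+=.15
print(robot.current_t())
```

```text
1.1 42.05 [-1.5 -0.   2.9] 42.12
1.3 42.05 [1.  0.8 1.2] 42.19
1.5 41.9 [-0.6  0.2  3.4] 42.13
1.7 41.9 [-0.8 -0.1  4.5] 42.1
1.9 41.9 [-0.  -0.3  4.9] 42.1
2.1 41.9 [ 1.1 -0.   5.1] 42.07
2.3 41.9 [ 1.3 -0.9  5.8] 42.08
2.5 41.9 [0.4 0.8 5.5] 42.06
2.7 41.9 [1.5 0.1 5. ] 42.07
2.9 41.9 [0.7 0.6 6.1] 42.06
3.1 41.9 [0.7 0.1 5.8] 42.04
3.3 41.9 [1.9 0.4 6. ] 42.06
3.5 41.9 [1.8 1.4 5.9] 42.03
3.7 41.9 [1.5 1.2 6.8] 42.07
3.9 41.9 [1.3 1.2 6. ] 42.07
4.1 41.9 [1.3 1.2 6.4] 42.04
4.3 41.9 [1.4 1.7 6.4] 42.05
4.5 41.9 [1.5 1.5 5.6] 42.04
4.7 41.9 [1.8 1.6 7.1] 42.06
4.9 42.05 [1.3 0.9 6.2] 42.03
5.1 42.05 [0.6 0.9 6.1] 42.05
5.3 42.05 [1.4 1.4 5.3] 42.0
13.7333
```

The pass ran at a steady 23 mm with about 6 N. Now I'll lift straight up and look.

Run:
```python
from fit import *
p,o=pose(5.3,0,150); robot.move_linear(p,speed=80)
robot.move_ptp([590,262,190],[np.pi,0,3.3])
d=cam('wrist'); c=cv2.resize(d['img'][0:290,180:480],None,fx=2,fy=2); 
print(robot.current_t(),robot.current_contact_force())
t=cam('top')['img'][210:310,280:390]; t=cv2.resize(t,(600*110//110//3,580*100//110//3))
c[-t.shape[0]:,:t.shape[1]]=t
cv2.imwrite('pics/end.png',c)
```

```text
16.1833 [ 0.12181818 -0.48027929 -0.65320646]
```

View pics/end.png

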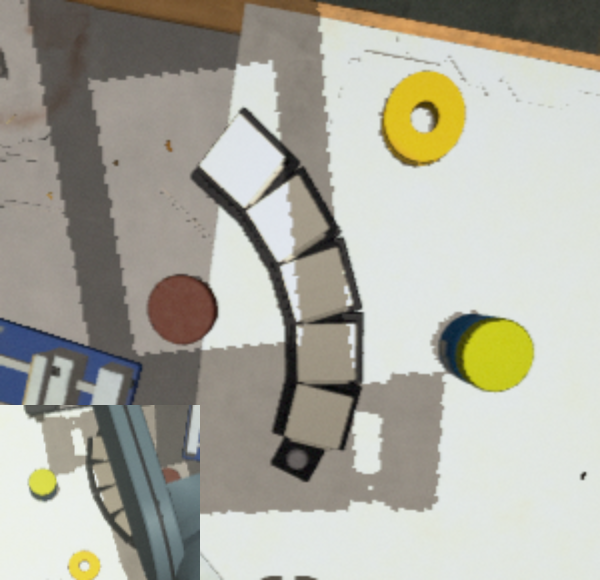

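All five lids lie flat and line up from the lug at (297,460) to lid 5 at (243,160). The tin, reel and jar look untouched.

```bash
python3 -c "
from bench import robot
print(robot.hand_in())"
```

```text
the job is handed in; nothing more can be done
None
```

I shut all five lids in one low pass starting from the lug, pressing with about 6 N and ending at 16 s on the robot's clock. The last picture shows the lids flat and the tin, reel and jar in place, and the job is handed in.

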